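# Reset the length stop to the sample batten

### The job

Set the length stop on the jig to the sample batten: loosen the red wing screw on the collar, slide the collar along the rod until its yellow finger touches the end of the clamped batten, then turn the wing screw fully tight again and let go. Never slide the collar with its screw tight, and leave the offcut, pencil, mallet and screwdriver where they lie.

Things in the scene. Friction and masses are not known exactly. Their poses are not given: they have to be found in the camera images.
- bed_ref (a point): middle of the top face of the jig's grey-faced bed (fixed to the table, 210 x 420 x 18 mm, top 18 mm above the table). Its y axis runs along the steel rod, from the stop towards the batten; z up. The rod (20 mm across) runs parallel to that y axis, 30 mm to its +x side, its axis 32 mm above this point, between two wooden end blocks 50 x 30 mm at 190 mm either way, 56 mm high above the bed
- wing_grip (a point): middle of the grip of the red wing screw: an upright flat bar 38 mm long, 10 mm thick and 26 mm high (13 mm above and below this point), on a vertical axis on top of the collar, 100 mm above the table. Its y axis runs along the bar's length, x across its thickness, z up. Below it: a round red boss 20 mm across down to 19 mm under this point and the collar's top 28 mm under this point; nothing else within 70 mm beside the bar at its height
- wing (a joint): angle of the wing screw on the collar, rad: 0 is fully tight (hard stop), growing anticlockwise seen from above, to 1.6. At the start it is tight (0 to 0.08): its tip sits in a dimple of the rod and locks the collar. Beyond 0.7 the tip is clear of the rod. Turning takes about 0.1 N m, 0.15 N m for the last of tightening. It stays where left. One can keep hold of the bar while sliding the collar
- stop (a joint): position of the collar along the rod, m: 0 at the start (90 mm from mid rod, on the side away from the batten), growing along the y axis of bed_ref, towards the batten, at most 0.205. The collar is a knurled dark steel hub 44 mm across and 30 mm long on the rod; with the screw loose it slides with about 3 N and stays where it is left
- stop_face (a point): middle of the contact face of the flat yellow finger on the collar (face 74 mm across, 24 mm high, finger 8 mm thick), turned to the batten; axes as bed_ref. The face looks along +y; when finger and batten touch, this point and batten_end have the same y in the frame of bed_ref. The wing screw's axis is 75 mm to the +x side of this point and 15 mm back (-y)
- batten_end (a point): middle of the end face, turned to the stop, of the sample batten: pale wood 45 mm wide, 28 mm high, 150 mm long along +y from here, lying on the bed and clamped immovably; a small red clamp with a black knob, its top 62 mm above the bed, sits on it 115 mm from this end. Axes as bed_ref
- offcut_mid (a point): centre of a loose wooden offcut, 35 x 35 x 22 mm, lying on the bed behind the collar; to be left alone
- pencil_mid (a point): centre of a loose green carpenter's pencil, 150 x 12 x 8 mm, lying on the bed beside the rod; to be left alone
- mallet: loose rubber mallet, head 68 mm across and 100 mm long with its middle above this origin, wooden handle 280 mm towards its own -x, lying on the table left of the jig; to be left alone
- screwdriver: loose red screwdriver lying on the table right of the jig; to be left alone

How it is judged:
By the outcome, as a careful person would: the job done as asked, in the order asked, and still so for the second after the job is handed in, with the robot touching nothing.
It also fails if it takes over 54 s, if anything falls off the work surface, if the arm or the gripper's body presses on something with over 40 N, if the wrist force passes 120 N, or if a joint passes its speed limit or range.

### The arm

A 6-joint arm with a two-finger parallel gripper is mounted at the origin on the work surface. World frame = base frame: x ahead of the robot, y to its left, z up, the work surface at z = 0. Lengths are in m, angles in rad, forces in N, time in s.
With the tool pointing down it reaches from about 0.3 to 0.75 m from the base axis. Payload 8.5 kg.
Tool frame: the origin (TCP) lies midway between the tips of the shut fingers; the grasp point (between the pads) lies 19 mm behind it (arm.grip_point_offset is the distance from the TCP to the grasp point, in m); z points along the fingers, y is the line along which they close (so a half turn about z gives the same grasp; the last joint's range is limited). The gripper opens to 85 mm and grips with 20 to 120 N. Pads are 22 mm wide; open, the fingers measure 114 mm over their backs; the gripper's body (76 mm by 85 mm) begins 54 mm behind the grasp point. The pads swing forward as they close: fully open they stand 13 mm farther back than shut.
Start: joints at [1.044, 0.381, 1.297, -0, 1.464, -0.215], TCP at [0.169, 0.523, 0.231] pointing down, gripper open.
Joint ranges: [-3.11, 3.11], [-0.89, 2.33], [0.22, 2.48], [-1.42, 4.56], [0.17, 2.85], [-2.88, 2.88]. Speed limits (rad/s): [2.39, 2.39, 3.14, 3.14, 3.14, 3.14].

### API

Orientations are given as a unit quaternion [w, x, y, z].
In Python, from station import arm gives the robot as it stands.
- The arm moves only by the tool carry_out, never from a script. Its argument "moves" is a list of rows, each an object with "offset": the shift along the tool's x, y, z in m, a list of three; "yaw": the turn about the tool's z in rad. In form: [{"offset": [x, y, z], "yaw": yaw}, ...]. A call has 1 to 12 rows; each row shifts and turns the commanded pose from where the row before left it, along the tool's axes as they then stand; what a row does not reach is not made up. A row lasts 1/12 s, in which the tool goes at most 41.7 mm and 7.16 degrees, less where a joint would pass 70% of its speed; a pose out of reach is approached as far as the arm can. A call with a gripper value outside its range is refused whole. "grip" is the finger opening in m, from 0 to 0.0854, set as the call begins (left out, the last holds). The fingers move at their own pace and stop on an object; "grip_force" is the grip in N (left out, the last holds). Time passes only in rows, so rows that do not move let the fingers close. It gives the time, the measured TCP pose, the force, the opening and the grip force at its end, in the units of the state.
- arm.sense(): the state, without advancing time (a new reading comes with each control period).
- arm.camera(name): name is "scene" or "top"; returns the picture (384x512x3 uint8, red, green, blue); there is no depth.
- arm.calibration(name): a dict with "camera_matrix" (3x3 intrinsics, pixels), "dist" ([k1, k2, p1, p2, k3] as OpenCV has them; the pictures are not rectified), "world_from_camera" (4x4, takes a point from camera to world coordinates). Camera axes: x right, y down, z forward; pixel columns grow to the right and rows downward; lengths in m; the calibration is good to about 2 mm. A picture is of the moment at which its call begins. calibration takes no time and is no camera call.
- arm.hand_in(): hands the job in; it is judged then, once.
Trained networks look in the newest picture that a camera, given by its name, has taken for a name from the list of things; names that differ only in an ending like _2 or _b are one class to them, and where a whole thing is asked for, a point or a joint stands for the part that bears it (a point fixed in the world has none). Each returns a list of dicts, best first, with "p" (0 to 1); they miss things now and then, are a little off and sometimes report something else, mostly with a low value. They report only what shows in the picture. A call takes as long as a camera call.
- arm.boxes_of(camera, name): "position" ([column, row] in pixels, amid what is visible of it).
The state is a dict: "time": time; "qpos": joint angles; "joint_velocities": joint speeds; "joint_efforts": joint torques, N m; "position": TCP position; "eef_rot": TCP orientation; "force": force on the tool from outside, world axes, zero at the start; "ft_torque": the same for the moment, N m; "width": finger opening in m; "gripper_force": force on a finger pad.
Only numpy, scipy, OpenCV 4.12 (cv2) and the standard library are available. Lean on these libraries where they do the work, as an engineer would, in place of code of your own. Each camera call takes 0.05 s, during which the arm holds its last target. There are 200 camera calls.

## Working session

There is one attempt and no reset: what is moved stays moved. The work goes in short steps, Python scripts to look and compute and a tool call to move; the robot and the scene stay as the last step left them, time stands still between calls to the robot, and variables do not carry over. Pictures are saved under pics/ and viewed, at most 10 in all, crops included, and the job is handed in when it is done.

Besides the shell and the picture viewer there is one more tool, called after "Call:" in YAML: its name, and indented under it one key for each argument. carry_out: Moves the arm, as the interface text tells. Its arguments: {"type":"object","properties":{"moves":{"type":"array","items":{"type":"object","properties":{"offset":{"type":"array","items":{"type":"number"}},"yaw":{"type":"number"}}}},"grip":{"type":"number"},"grip_force":{"type":"number"}},"required":["moves"]}

```bash
mkdir -p pics; ls; python3 - <<'E'
from station import arm
import cv2,json
s=arm.sense(); print({k:s[k] for k in('time','position','eef_rot','width')})
for c in('scene','top'):
    cv2.imwrite(f'pics/{c}0.png',arm.camera(c)[:,:,::-1])
    k=arm.calibration(c); print(c,k)
    for n in('wing_grip','stop_face','batten_end','bed_ref','offcut_mid','pencil_mid'):
        try: print(n,[(d['p'],d['position']) for d in arm.boxes_of(c,n)][:2])
        except Exception as e: print(n,e)
E
```

```text
pics
{'time': 0.0, 'position': array([0.16857181, 0.52320398, 0.23069788]), 'eef_rot': array([-2.85902755e-04,  1.55271836e-01,  9.87871486e-01, -7.09345201e-04]), 'width': 0.08534392716209757}
scene {'camera_matrix': array([[446.79588731,   0.        , 254.84870664],
       [  0.        , 446.79588731, 190.38085916],
       [  0.        ,   0.        ,   1.        ]]), 'dist': array([-0.08317053,  0.        ,  0.        ,  0.        ,  0.        ]), 'world_from_camera': array([[-0.77813144,  0.44358151, -0.44468743,  1.2170089 ],
       [ 0.62797946,  0.56338435, -0.53687975,  0.8278251 ],
       [ 0.01238001, -0.69701759, -0.71694715,  1.20878269],
       [ 0.        ,  0.        ,  0.        ,  1.        ]])}
wing_grip []
stop_face [(0.61, [244.2, 198.3]), (0.42, [235.7, 189.3])]
batten_end [(0.97, [282.7, 246.9]), (0.17, [250.7, 227.8])]
bed_ref [(0.91, [252.8, 225.2])]
offcut_mid []
pencil_mid [(0.64, [230.0, 219.5]), (0.49, [241.6, 189.7])]
top {'camera_matrix': array([[398.22666642,   0.        , 254.49897684],
       [  0.        , 398.22666642, 194.45796912],
       [  0.        ,   0.        ,   1.        ]]), 'dist': array([0.01269962, 0.        , 0.        , 0.        , 0.        ]), 'world_from_camera': array([[-0.0069277 , -0.99440413,  0.1054155 ,  0.39943773],
       [-0.99997338,  0.00713037,  0.00154589,  0.00599723],
       [-0.00228889, -0.10540199, -0.99442706,  1.19867923],
       [ 0.        ,  0.        ,  0.        ,  1.        ]])}
wing_grip [(0.48, [270.2, 175.3])]
stop_face [(0.71, [187.0, 176.2]), (0.55, [265.2, 180.3])]
batten_end [(0.91, [187.7, 177.3])]
bed_ref [(0.85, [242.5, 179.1])]
offcut_mid [(0.43, [289.2, 215.9])]
pencil_mid [(0.47, [259.8, 154.7])]
```

```bash
python3 - <<'E'
import cv2
a=cv2.imread('pics/top0.png')[100:270,130:350]; cv2.imwrite('pics/t1.png',cv2.resize(a,None,fx=3.5,fy=3.5,interpolation=3))
a=cv2.imread('pics/scene0.png')[120:330,150:400]; cv2.imwrite('pics/s1.png',cv2.resize(a,None,fx=2.8,fy=2.8,interpolation=3))
E
```

```text
(no output)
```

View pics/t1.png

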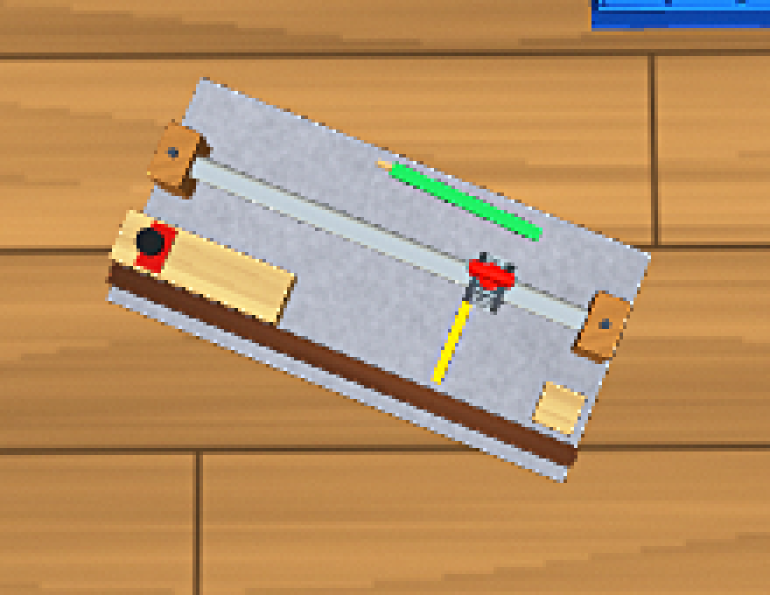

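View pics/s1.png

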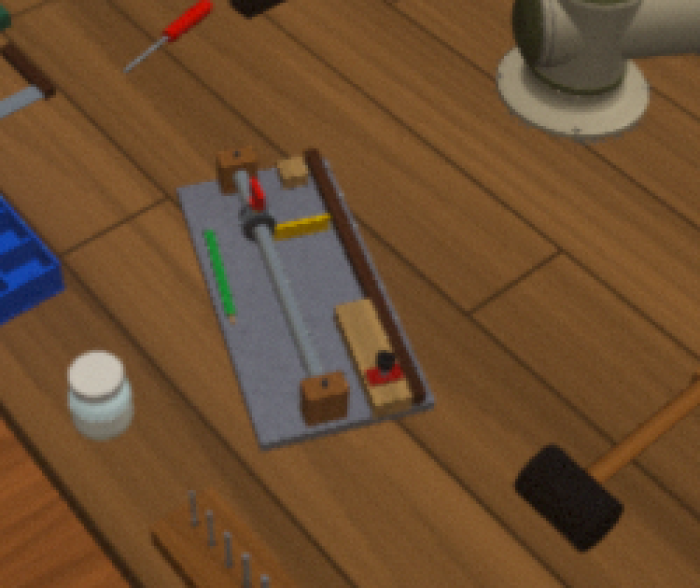

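The top view shows the wing at about pixel (270,179), the yellow finger at about (259,198), and the batten end at about (212,185), with the offcut behind the collar and the pencil beside the rod. The bar lies roughly across image columns. Next I'll fit the bed and the wing in both views.

```bash
cat > h.py <<'E'
from station import arm
import cv2,numpy as np
from scipy.optimize import least_squares,minimize
K={c:arm.calibration(c) for c in('scene','top')}
def proj(c,P):
    k=K[c]; T=np.linalg.inv(k['world_from_camera'])
    return cv2.projectPoints(np.asarray(P,float).reshape(-1,3),cv2.Rodrigues(T[:3,:3])[0],T[:3,3],k['camera_matrix'],k['dist'])[0].reshape(-1,2)
def ray(c,uv,z):
    k=K[c]; W=k['world_from_camera']
    p=cv2.undistortPoints(np.array([[uv]],float),k['camera_matrix'],k['dist'])[0,0]
    d=W[:3,:3]@[p[0],p[1],1]; return W[:3,3]+d*(z-W[2,3])/d[2]
def R(a): return np.array([[np.cos(a),-np.sin(a),0],[np.sin(a),np.cos(a),0],[0,0,1]])
def red(img):
    h=cv2.cvtColor(img,cv2.COLOR_RGB2HSV); return (((h[...,0]<6)|(h[...,0]>172))&(h[...,1]>170)&(h[...,2]>90)).astype(np.uint8)
bar=np.array([[x,y,z] for x in(-.005,.005) for y in(-.019,.019) for z in(-.013,.013)])
t=np.linspace(0,6.28,16); boss=np.vstack([np.c_[.01*np.cos(t),.01*np.sin(t),t*0+z] for z in(-.019,-.013)])
def model(c,p):
    S=8; m=np.zeros((384*1,512*1),np.float32); c0=proj(c,[p[:3]])[0].round()-20
    big=np.zeros((40*S,40*S),np.uint8)
    for q in(bar,boss):
        uv=(proj(c,q@R(p[3]).T+p[:3])-c0+.5)*S
        cv2.fillConvexPoly(big,cv2.convexHull(uv.round().astype(np.int32)),1)
    return c0.astype(int),cv2.resize(big.astype(np.float32),(40,40),interpolation=cv2.INTER_AREA)
def softred(img):  # redness 0..1
    i=img.astype(float); return np.clip((i[...,0]-np.maximum(i[...,1],i[...,2])*1.0)/np.maximum(i[...,0],60)*1.3-.35,0,1)
def fitwing(imgs,p0):
    s={c:softred(imgs[c]) for c in imgs}
    def f(p):
        e=0
        for c in s:
            o,m=model(c,p); e+=((s[c][o[1]:o[1]+40,o[0]:o[0]+40]-m)**2).sum()
        return e
    best=None
    for a in np.arange(0,np.pi,.2) if p0[3] is None else (p0[3],):
        r=minimize(f,[*p0[:3],a],method='Nelder-Mead',options=dict(initial_simplex=np.array([[*p0[:3],a]]+[np.r_[p0[:3],a]+d for d in np.diag([.006,.006,.006,.25])]),maxiter=250))
        if best is None or r.fun<best.fun: best=r
    return best.x,best.fun
E
cat > a.py <<'E'
from h import *
im={c:cv2.imread(f'pics/{c}0.png')[:,:,::-1].copy() for c in K}
ct=lambda L:np.array(L)/3.5+[130,100]-.35
cs=lambda L:np.array(L)/2.8+[150,120]-.3
# corners order in bed frame: (+x,+y),(+x,-y),(-x,-y),(-x,+y)
T=ct([(203,78),(651,256),(565,481),(108,298)]); S=cs([(262,447),(177,187),(328,160),(434,404)])
C=np.array([[.105,.21,0],[.105,-.21,0],[-.105,-.21,0],[-.105,.21,0]])
def res(p,cc): 
    w=C@R(p[2]).T+[p[0],p[1],.018]
    return np.r_[tuple((proj(c,w)-q).ravel() for c,q in(('top',T),('scene',S)) if c in cc)]
for cc in(('top',),('scene',),('top','scene')):
    r=least_squares(res,[.45,.05,-.4],args=(cc,)); print(cc,r.x.round(4),np.abs(r.fun).max().round(2))
b=r.x; np.save('bed.npy',b)
inb=lambda P:((np.array(P)-[b[0],b[1],.018])@R(b[2])).round(4)
p0=ray('top',(270.3,178.9),.1)
w,e=fitwing(im,[*p0,None]); print('wing',w.round(4),e,'bed',inb(w[:3]),'yaw rel bed',w[3]-b[2])
for c in im: print(c,fitwing({c:im[c]},[*w[:3],None])[0].round(3),softred(im[c])[160:190].sum())
print('batten end',[inb(ray('top',p,.046)) for p in ct([(297,272),(278,322)])])
print('finger',[inb(ray('top',p,.062)) for p in ct([(465,302),(434,380)])])
for n,p in(('offcut',(559,407)),('pencil',(465,202))): print(n,inb(ray('top',ct([p])[0],.04 if n=='offcut' else .026)))
E
python3 a.py
```

```text
('top',) [ 0.5724  0.0558 -0.3888] 0.83
('scene',) [ 0.5739  0.0598 -0.395 ] 0.79
('top', 'scene') [ 0.5728  0.0571 -0.3913] 0.93
wing [ 0.562  -0.0355  0.103  -0.4319] 21.776194936628567 bed [ 0.0254 -0.0898  0.085 ] yaw rel bed -0.04064139202693279
scene [ 0.557 -0.045  0.093  2.614] 1135.3865170385827
top [ 0.565 -0.036  0.084  2.786] 414.70637895557684
batten end [array([-0.0257,  0.0621,  0.028 ]), array([-0.0705,  0.0606,  0.028 ])]
finger [array([ 0.0014, -0.0779,  0.044 ]), array([-0.0677, -0.0784,  0.044 ])]
offcut [-0.0482 -0.1825  0.022 ]
pencil [ 0.0858 -0.0447  0.008 ]
```

Call:
carry_out:
  moves:
    - {"offset": [-0.03, -0.0225, 0]}
    - {"offset": [-0.03, -0.0225, 0]}
    - {"offset": [-0.03, -0.0225, 0]}
    - {"offset": [-0.03, -0.0225, 0]}
    - {"offset": [-0.03, -0.0225, 0]}
    - {"offset": [-0.03, -0.0225, 0]}
    - {"offset": [-0.03, -0.0225, 0]}
    - {"offset": [-0.03, -0.0225, 0]}
    - {"offset": [-0.03, -0.0225, 0]}
    - {"offset": [-0.03, -0.0225, 0]}
    - {"offset": [-0.03, -0.0225, 0]}
    - {"offset": [-0.03, -0.0225, 0]}
  grip: 0.06

```text
schema error: expected keys offset, yaw
```

Call:
carry_out:
  moves:
    - {"offset": [-0.03, -0.0225, 0]}
    - {"offset": [-0.03, -0.0225, 0]}
    - {"offset": [-0.03, -0.0225, 0]}
    - {"offset": [-0.03, -0.0225, 0]}
    - {"offset": [-0.03, -0.0225, 0]}
    - {"offset": [-0.03, -0.0225, 0]}

```text
schema error: expected keys offset, yaw
```

Call:
carry_out:
  moves:
    - {"yaw": 0.12}
    - {"yaw": 0.12}
    - {"yaw": 0.12}
    - {"yaw": 0.12}
    - {"yaw": 0.12}
    - {"yaw": 0.12}
    - {"yaw": 0.12}
    - {"yaw": 0.12}
    - {"yaw": 0.12}
    - {"yaw": 0.12}
    - {"yaw": 0.12}
    - {"yaw": 0.12}

```text
schema error: expected keys offset, yaw
```

Call:
carry_out:
  moves:
    - {"yaw": 0.12}
    - {"yaw": 0.11}
    - {"yaw": 0}
    - {"yaw": 0}

```text
schema error: expected keys offset, yaw
```

Call:
carry_out:
  moves:
    - {"offset": [-0.03, -0.0225, 0], "yaw": 0}
    - {"offset": [-0.03, -0.0225, 0], "yaw": 0}
    - {"offset": [-0.03, -0.0225, 0], "yaw": 0}
    - {"offset": [-0.03, -0.0225, 0], "yaw": 0}
    - {"offset": [-0.03, -0.0225, 0], "yaw": 0}
    - {"offset": [-0.03, -0.0225, 0], "yaw": 0}
    - {"offset": [-0.03, -0.0225, 0], "yaw": 0}
    - {"offset": [-0.03, -0.0225, 0], "yaw": 0}
    - {"offset": [-0.03, -0.0225, 0], "yaw": 0}
    - {"offset": [-0.03, -0.0225, 0], "yaw": 0}
    - {"offset": [-0.03, -0.0225, 0], "yaw": 0}
    - {"offset": [-0.03, -0.0225, 0], "yaw": 0}
  grip: 0.06

```text
time: 1.7
position: [0.4293, 0.1543, 0.2316]
eef_rot: [0.0, 0.155, 0.988, 0.0]
force: [1.1, 0.4, -0.5]
width: 0.0598
gripper_force: 0.0
```

Call:
carry_out:
  moves:
    - {"offset": [-0.03, -0.0225, 0], "yaw": 0}
    - {"offset": [-0.03, -0.0225, 0], "yaw": 0}
    - {"offset": [-0.03, -0.0225, 0], "yaw": 0}
    - {"offset": [-0.03, -0.0225, 0], "yaw": 0}
    - {"offset": [-0.03, -0.0225, 0], "yaw": 0}
    - {"offset": [-0.03, -0.0225, 0], "yaw": 0}

```text
time: 2.2
position: [0.5592, -0.0295, 0.2314]
eef_rot: [0.0, 0.155, 0.988, 0.0]
force: [0.2, 0.5, -0.1]
width: 0.06
gripper_force: 0.0
```

Call:
carry_out:
  moves:
    - {"offset": [0, 0, 0], "yaw": 0.12}
    - {"offset": [0, 0, 0], "yaw": 0.12}
    - {"offset": [0, 0, 0], "yaw": 0.12}
    - {"offset": [0, 0, 0], "yaw": 0.12}
    - {"offset": [0, 0, 0], "yaw": 0.12}
    - {"offset": [0, 0, 0], "yaw": 0.12}
    - {"offset": [0, 0, 0], "yaw": 0.12}
    - {"offset": [0, 0, 0], "yaw": 0.12}
    - {"offset": [0, 0, 0], "yaw": 0.12}
    - {"offset": [0, 0, 0], "yaw": 0.12}
    - {"offset": [0, 0, 0], "yaw": 0.12}
    - {"offset": [0, 0, 0], "yaw": 0.12}

```text
time: 3.2
position: [0.5585, -0.0276, 0.2313]
eef_rot: [0.0, 0.77, 0.638, 0.0]
force: [-0.0, -0.0, -0.1]
width: 0.06
gripper_force: 0.0
```

Call:
carry_out:
  moves:
    - {"offset": [0, 0, 0], "yaw": 0.12}
    - {"offset": [0, 0, 0], "yaw": 0.11}
    - {"offset": [0, 0, 0], "yaw": 0}
    - {"offset": [0, 0, 0], "yaw": 0}

```text
time: 3.53
position: [0.5584, -0.0277, 0.2313]
eef_rot: [0.0, 0.836, 0.549, 0.0]
force: [0.5, -0.1, 0.7]
width: 0.0603
gripper_force: 0.0
```

```bash
cat > b.py <<'E'
from h import *
im={c:cv2.imread(f'pics/{c}0.png')[:,:,::-1].copy() for c in K}
b=np.load('bed.npy'); bw=R(b[2])@[.03,-.09,0]+[b[0],b[1],.1]; print('bed-derived wing',bw)
out=[]
for c in im:
    s=softred(im[c])
    def f(q,ret=False):
        p=[q[0],q[1],.1,q[2]]; o,m=model(c,p); return ((s[o[1]:o[1]+40,o[0]:o[0]+40]-m)**2)[8:32,8:32].sum()
    r=min((minimize(f,[bw[0]+dx,bw[1],a],method='Nelder-Mead',options=dict(initial_simplex=np.array([bw[0]+dx,bw[1],a])+np.vstack([np.zeros(3),np.diag([.005,.005,.15])]))) for a in(-.6,-.43,-.25) for dx in (-.003,.003)),key=lambda r:r.fun)
    print(c,r.x.round(4),r.fun.round(2))
    p=[r.x[0],r.x[1],.1,r.x[2]]; o,m=model(c,p)
    A=cv2.resize(im[c][o[1]:o[1]+40,o[0]:o[0]+40],None,fx=9,fy=9,interpolation=0)
    for q in(bar,boss):
        h=cv2.convexHull(((proj(c,q@R(p[3]).T+p[:3])-o+.5)*9).astype(np.int32)); cv2.polylines(A,[h],True,(0,255,255),1)
    out.append(A)
cv2.imwrite('pics/ov.png',np.hstack(out)[:,:,::-1])
E
python3 b.py
```

```text
bed-derived wing [ 0.56624243 -0.03749295  0.1       ]
scene [ 0.5615 -0.0392 -0.5478] 9.65
top [ 0.5623 -0.0355 -0.3369] 4.46
```

View pics/ov.png

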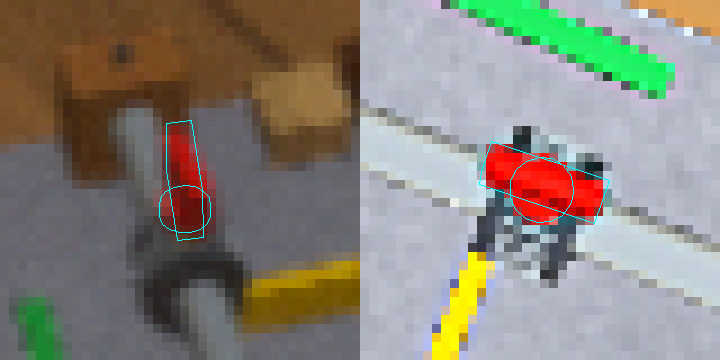

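The top overlay matches well: the bar's yaw is about -0.34 (ccw of the rod by about 0.05, consistent with a tight screw) and it sits at (0.5635, -0.0365). The scene crop is blurrier, with the red bar slightly to the right of the outline.

Call:
carry_out:
  moves:
    - {"offset": [-0.006, 0.0082, 0], "yaw": -0.07}
    - {"offset": [0, 0, 0.03], "yaw": 0}
    - {"offset": [0, 0, 0.03], "yaw": 0}
    - {"offset": [0, 0, 0.03], "yaw": 0}
    - {"offset": [0, 0, 0.02], "yaw": 0}
    - {"offset": [0, 0, 0], "yaw": 0}
    - {"offset": [0, 0, 0], "yaw": 0}

```text
time: 4.12
position: [0.5635, -0.0365, 0.1213]
eef_rot: [-0.0, 0.816, 0.578, -0.0]
force: [-0.5, 0.3, 0.9]
width: 0.0599
gripper_force: 0.0
```

```bash
python3 - <<'E'
from station import arm
import cv2,numpy as np
A=arm.camera('scene')[:,:,::-1];B=arm.camera('top')[:,:,::-1]
f=lambda a:cv2.resize(a,None,fx=4,fy=4,interpolation=3)
cv2.imwrite('pics/c1.png',np.hstack([f(A[140:240,195:290]),f(B[130:230,215:310])]))
s=arm.sense();print(s['position'],s['eef_rot'],s['force'],s['qpos'])
E
```

```text
[ 0.56442234 -0.03664625  0.12298537] [0.00108777 0.81645036 0.57741393 0.00088497] [-0.9930828  -0.66229271  0.33176636] [-2.74102395e-01  5.05660481e-01  1.42351011e+00  5.45289657e-06
  1.20961749e+00  6.55752685e-02]
```

View pics/c1.png

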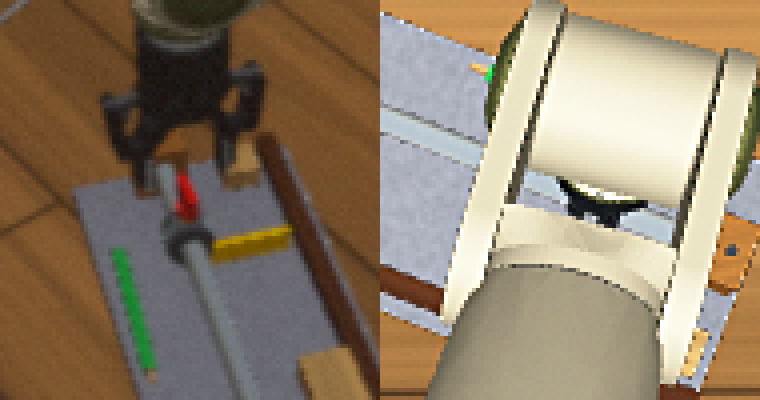

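The scene view shows the open fingers straddling the red bar, with the gaps roughly even. Descending.

Call:
carry_out:
  moves:
    - {"offset": [0, 0, 0.02], "yaw": 0}
    - {"offset": [0, 0, 0.014], "yaw": 0}
    - {"offset": [0, 0, 0], "yaw": 0}
    - {"offset": [0, 0, 0], "yaw": 0}

```text
time: 4.55
position: [0.5641, -0.0365, 0.0885]
eef_rot: [0.001, 0.817, 0.577, 0.0]
force: [-0.4, -0.7, 0.7]
width: 0.0599
gripper_force: 0.0
```

Call:
carry_out:
  moves:
    - {"offset": [0, 0, 0], "yaw": 0}
    - {"offset": [0, 0, 0], "yaw": 0}
    - {"offset": [0, 0, 0], "yaw": 0}
    - {"offset": [0, 0, 0], "yaw": 0}
    - {"offset": [0, 0, 0], "yaw": 0}
    - {"offset": [0, 0, 0], "yaw": 0}
  grip: 0.015
  grip_force: 20

```text
time: 5.05
position: [0.5624, -0.0359, 0.0883]
eef_rot: [-0.001, 0.817, 0.577, -0.001]
force: [-8.1, 2.0, 9.0]
width: 0.0179
gripper_force: 19.3
```

Call:
carry_out:
  moves:
    - {"offset": [0, -0.002, 0], "yaw": 0}
    - {"offset": [0, 0, 0], "yaw": 0}
    - {"offset": [0, 0, 0], "yaw": 0}
    - {"offset": [0, 0, 0], "yaw": 0}
  grip: 0.012

```text
time: 5.38
position: [0.5621, -0.0359, 0.0884]
eef_rot: [0.001, 0.817, 0.577, 0.001]
force: [-1.6, 1.9, 7.3]
width: 0.0177
gripper_force: 19.9
```

```bash
python3 - <<'E'
from station import arm
for i in range(1):
    s=arm.sense();print({k:s[k].round(4) if hasattr(s[k],'round') else s[k] for k in('position','force','ft_torque','width','gripper_force')})
E
```

```text
{'position': array([ 0.5621, -0.0359,  0.0884]), 'force': array([-1.5873,  1.9149,  7.3238]), 'ft_torque': array([-0.0008,  0.295 , -0.0228]), 'width': 0.017658289515379528, 'gripper_force': 19.94373232126236}
```

The width of 17.7 mm together with an upward force means the tips have met the round boss rather than the bar. I'll open, raise 5 mm and close again.

Call:
carry_out:
  moves:
    - {"offset": [0, 0, 0], "yaw": 0}
    - {"offset": [0, 0, -0.003], "yaw": 0}
    - {"offset": [0, 0, -0.002], "yaw": 0}
    - {"offset": [0, 0, 0], "yaw": 0}
  grip: 0.035

```text
time: 5.72
position: [0.5619, -0.0358, 0.0927]
eef_rot: [0.0, 0.817, 0.577, 0.0]
force: [0.1, -0.2, -0.1]
width: 0.0351
gripper_force: 0.0
```

Call:
carry_out:
  moves:
    - {"offset": [0, 0, 0], "yaw": 0}
    - {"offset": [0, 0, 0], "yaw": 0}
    - {"offset": [0, 0, 0], "yaw": 0}
    - {"offset": [0, 0, 0], "yaw": 0}
    - {"offset": [0, 0, 0], "yaw": 0}
  grip: 0.008

```text
time: 6.13
position: [0.5619, -0.0359, 0.0923]
eef_rot: [0.0, 0.817, 0.577, 0.0]
force: [1.7, -0.6, -0.0]
width: 0.0096
gripper_force: 22.6
```

```bash
cat > s.py <<'E'
from station import arm
import numpy as np
s=arm.sense();print({k:np.round(s[k],4).tolist() for k in('position','force','ft_torque','width','gripper_force','qpos')})
E
python3 s.py
```

```text
{'position': [0.5619, -0.0359, 0.0923], 'force': [1.6557, -0.584, -0.0456], 'ft_torque': [-0.0281, -0.3063, -0.0446], 'width': 0.0096, 'gripper_force': 22.582, 'qpos': [-0.274, 0.5391, 1.4665, 0.0, 1.1355, 0.0671]}
```

Call:
carry_out:
  moves:
    - {"offset": [0, 0, 0], "yaw": 0}
    - {"offset": [0, 0, 0], "yaw": 0}
    - {"offset": [0, 0, 0], "yaw": -0.1}
    - {"offset": [0, 0, 0], "yaw": -0.1}
    - {"offset": [0, 0, 0], "yaw": -0.1}
    - {"offset": [0, 0, 0], "yaw": -0.1}
    - {"offset": [0, 0, 0], "yaw": 0}
  grip: 0.005
  grip_force: 50

```text
time: 6.72
position: [0.562, -0.0359, 0.0924]
eef_rot: [0.0, 0.685, 0.729, 0.0]
force: [3.2, -0.1, -0.1]
width: 0.0088
gripper_force: 50.7
```

```bash
python3 s.py
```

```text
{'position': [0.562, -0.0359, 0.0924], 'force': [3.1687, -0.1256, -0.0689], 'ft_torque': [-0.1223, -0.5154, 0.0707], 'width': 0.0088, 'gripper_force': 50.7209, 'qpos': [-0.2739, 0.539, 1.4663, -0.0, 1.1353, -0.3365]}
```

Call:
carry_out:
  moves:
    - {"offset": [0, 0, 0], "yaw": -0.1}
    - {"offset": [0, 0, 0], "yaw": -0.1}
    - {"offset": [0, 0, 0], "yaw": -0.1}
    - {"offset": [0, 0, 0], "yaw": -0.1}
    - {"offset": [0, 0, 0], "yaw": -0.1}
    - {"offset": [0, 0, 0], "yaw": -0.1}
    - {"offset": [0, 0, 0], "yaw": -0.1}
    - {"offset": [0, 0, 0], "yaw": 0}
    - {"offset": [0, 0, 0], "yaw": 0}

```text
time: 7.47
position: [0.5622, -0.0358, 0.0924]
eef_rot: [0.001, 0.397, 0.918, 0.0]
force: [6.4, -0.4, -1.7]
width: 0.0086
gripper_force: 50.5
```

```bash
python3 s.py; python3 - <<'E'
from station import arm
import numpy as np
from scipy.spatial.transform import Rotation as Ro
b=np.load('bed.npy'); s=arm.sense(); q=s['eef_rot']; M=Ro.from_quat(q[[1,2,3,0]]).as_matrix()
y=np.array([-np.sin(b[2]),np.cos(b[2]),0]); x=np.array([np.cos(b[2]),np.sin(b[2]),0])
print('bed y in tool',M.T@y,'bed x in tool',M.T@x)
E
```

```text
{'position': [0.5622, -0.0358, 0.0924], 'force': [6.403, -0.4095, -1.7414], 'ft_torque': [-0.0438, -0.9895, 0.0871], 'width': 0.0086, 'gripper_force': 50.543, 'qpos': [-0.2738, 0.5392, 1.4661, 0.0003, 1.1349, -1.028]}
bed y in tool [4.12696165e-01 9.10868646e-01 4.31134366e-04] bed x in tool [-0.91086809  0.41269525  0.00139529]
```

Call:
carry_out:
  moves:
    - {"offset": [-0.0009, 0.0004, 0], "yaw": 0}
    - {"offset": [0.0008, 0.0018, 0], "yaw": 0}
    - {"offset": [0.0008, 0.0018, 0], "yaw": 0}
    - {"offset": [0, 0, 0], "yaw": 0}
    - {"offset": [0, 0, 0], "yaw": 0}

```text
time: 7.88
position: [0.5639, -0.0324, 0.0924]
eef_rot: [-0.0, 0.395, 0.919, -0.0]
force: [-1.1, -0.8, 3.4]
width: 0.0089
gripper_force: 51.2
```

```bash
python3 s.py
```

```text
{'position': [0.5639, -0.0324, 0.0924], 'force': [-1.1377, -0.7766, 3.3532], 'ft_torque': [-0.2857, 0.0639, -0.0991], 'width': 0.0089, 'gripper_force': 51.1575, 'qpos': [-0.2669, 0.542, 1.4605, -0.0002, 1.1395, -1.025]}
```

Call:
carry_out:
  moves:
    - {"offset": [0.004, 0.0088, 0], "yaw": 0}
    - {"offset": [0.004, 0.0088, 0], "yaw": 0}
    - {"offset": [0.004, 0.0088, 0], "yaw": 0}
    - {"offset": [0.004, 0.0088, 0], "yaw": 0}
    - {"offset": [0.004, 0.0088, 0], "yaw": 0}
    - {"offset": [0.004, 0.0088, 0], "yaw": 0}
    - {"offset": [0.004, 0.0088, 0], "yaw": 0}
    - {"offset": [0.004, 0.0088, 0], "yaw": 0}
    - {"offset": [0.004, 0.0088, 0], "yaw": 0}
    - {"offset": [0.004, 0.0088, 0], "yaw": 0}
    - {"offset": [0.004, 0.0088, 0], "yaw": 0}
    - {"offset": [0.004, 0.0088, 0], "yaw": 0}

```text
time: 8.88
position: [0.608, 0.0759, 0.0924]
eef_rot: [0.0, 0.395, 0.919, 0.0]
force: [-0.6, -2.1, 5.1]
width: 0.0085
gripper_force: 51.4
```

Call:
carry_out:
  moves:
    - {"offset": [0, 0, 0], "yaw": 0}
    - {"offset": [0, 0, 0], "yaw": 0}

```text
time: 9.05
position: [0.6081, 0.0761, 0.0924]
eef_rot: [0.0, 0.394, 0.919, 0.001]
force: [1.5, 2.2, 3.7]
width: 0.0089
gripper_force: 51.3
```

```bash
python3 s.py; python3 - <<'E'
from station import arm
import cv2
A=arm.camera('scene')[:,:,::-1]
cv2.imwrite('pics/d1.png',cv2.resize(A[150:280,190:320],None,fx=4.5,fy=4.5,interpolation=3))
E
```

```text
{'position': [0.6081, 0.0761, 0.0924], 'force': [1.4897, 2.1693, 3.68], 'ft_torque': [0.3682, -0.0884, -0.0584], 'width': 0.0089, 'gripper_force': 51.343, 'qpos': [-0.069, 0.6127, 1.3169, 0.0015, 1.2109, -0.8293]}
```

View pics/d1.png

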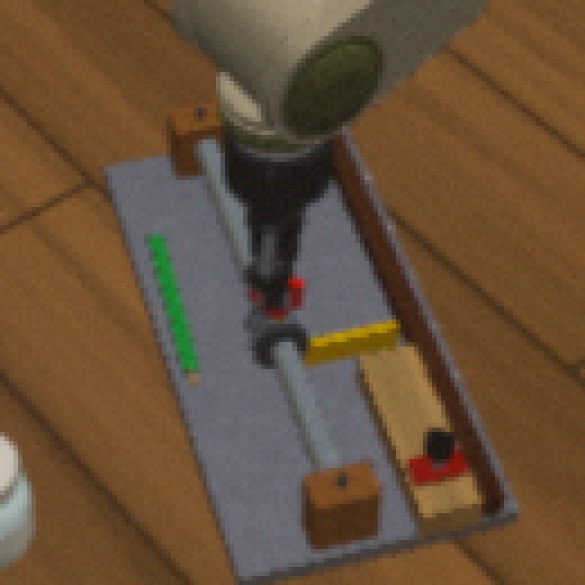

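The collar has followed; the yellow finger (crop 350,340) is about 15 mm short of the batten end (365,370). I'll creep in and watch the force.

Call:
carry_out:
  moves:
    - {"offset": [0.0021, 0.0046, 0], "yaw": 0}
    - {"offset": [0.0021, 0.0046, 0], "yaw": 0}
    - {"offset": [0, 0, 0], "yaw": 0}
    - {"offset": [0, 0, 0], "yaw": 0}

```text
time: 9.43
position: [0.6116, 0.0847, 0.0924]
eef_rot: [0.0, 0.395, 0.919, 0.0]
force: [0.5, 1.7, 4.2]
width: 0.009
gripper_force: 51.4
```

Call:
carry_out:
  moves:
    - {"offset": [0.0004, 0.0009, 0], "yaw": 0}
    - {"offset": [0.0004, 0.0009, 0], "yaw": 0}
    - {"offset": [0.0004, 0.0009, 0], "yaw": 0}
    - {"offset": [0, 0, 0], "yaw": 0}
    - {"offset": [0, 0, 0], "yaw": 0}

```text
time: 9.85
position: [0.6125, 0.0868, 0.0924]
eef_rot: [-0.0, 0.395, 0.919, -0.0]
force: [-0.7, -0.9, 5.2]
width: 0.0088
gripper_force: 51.4
```

Call:
carry_out:
  moves:
    - {"offset": [0.0004, 0.0009, 0], "yaw": 0}
    - {"offset": [0.0004, 0.0009, 0], "yaw": 0}
    - {"offset": [0, 0, 0], "yaw": 0}
    - {"offset": [0, 0, 0], "yaw": 0}

```text
time: 10.18
position: [0.6133, 0.0887, 0.0923]
eef_rot: [-0.0, 0.395, 0.919, -0.0]
force: [-1.1, -2.0, 5.4]
width: 0.0089
gripper_force: 51.5
```

Call:
carry_out:
  moves:
    - {"offset": [0.0004, 0.0009, 0], "yaw": 0}
    - {"offset": [0, 0, 0], "yaw": 0}
    - {"offset": [0, 0, 0], "yaw": 0}

```text
time: 10.43
position: [0.6137, 0.0896, 0.0924]
eef_rot: [-0.0, 0.395, 0.919, -0.0]
force: [-1.0, -1.5, 5.8]
width: 0.0085
gripper_force: 51.5
```

Call:
carry_out:
  moves:
    - {"offset": [0.0004, 0.0009, 0], "yaw": 0}
    - {"offset": [0, 0, 0], "yaw": 0}
    - {"offset": [0, 0, 0], "yaw": 0}

```text
time: 10.68
position: [0.614, 0.0905, 0.0924]
eef_rot: [-0.0, 0.395, 0.919, -0.0]
force: [-1.6, -1.0, 5.2]
width: 0.0086
gripper_force: 51.5
```

Call:
carry_out:
  moves:
    - {"offset": [0.0004, 0.0009, 0], "yaw": 0}
    - {"offset": [0, 0, 0], "yaw": 0}
    - {"offset": [0, 0, 0], "yaw": 0}

```text
time: 10.93
position: [0.6144, 0.0914, 0.0924]
eef_rot: [-0.0, 0.395, 0.919, -0.0]
force: [-1.2, -2.1, 4.5]
width: 0.0089
gripper_force: 51.5
```

Call:
carry_out:
  moves:
    - {"offset": [0.0004, 0.0009, 0], "yaw": 0}
    - {"offset": [0, 0, 0], "yaw": 0}
    - {"offset": [0, 0, 0], "yaw": 0}

```text
time: 11.18
position: [0.6148, 0.0923, 0.0924]
eef_rot: [-0.0, 0.395, 0.919, -0.0]
force: [-1.6, -0.8, 5.7]
width: 0.0094
gripper_force: 51.5
```

Call:
carry_out:
  moves:
    - {"offset": [0.0004, 0.0009, 0], "yaw": 0}
    - {"offset": [0, 0, 0], "yaw": 0}
    - {"offset": [0, 0, 0], "yaw": 0}

```text
time: 11.43
position: [0.6151, 0.093, 0.0923]
eef_rot: [-0.0, 0.395, 0.919, -0.001]
force: [-2.1, -3.0, 5.7]
width: 0.0086
gripper_force: 51.5
```

```bash
python3 s.py; python3 - <<'E'
from station import arm
import cv2
A=arm.camera('scene')[:,:,::-1]
cv2.imwrite('pics/d2.png',cv2.resize(A[210:270,235:315],None,fx=8,fy=8,interpolation=3))
E
```

```text
{'position': [0.6151, 0.093, 0.0923], 'force': [-2.0818, -2.9941, 5.6773], 'ft_torque': [-0.4984, 0.3108, -0.0126], 'width': 0.0086, 'gripper_force': 51.5092, 'qpos': [-0.0396, 0.6275, 1.2865, -0.0009, 1.2282, -0.7982]}
```

View pics/d2.png

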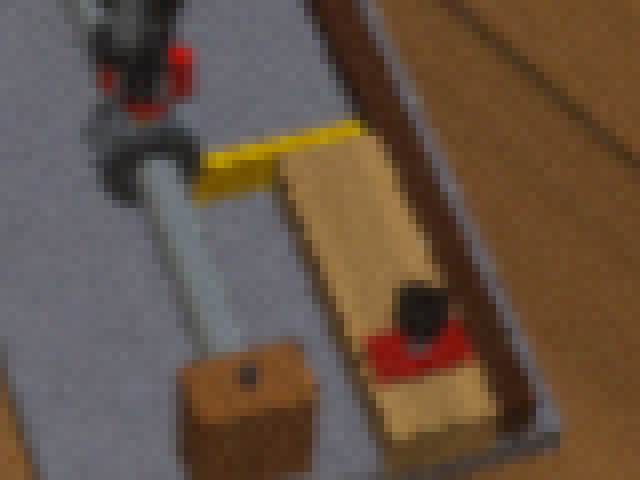

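The finger now looks to be touching or almost touching the batten. I'll continue until the force rises clearly.

Call:
carry_out:
  moves:
    - {"offset": [0.0004, 0.0009, 0], "yaw": 0}
    - {"offset": [0, 0, 0], "yaw": 0}
    - {"offset": [0, 0, 0], "yaw": 0}

```text
time: 11.73
position: [0.6152, 0.0932, 0.0924]
eef_rot: [-0.0, 0.395, 0.919, -0.001]
force: [-2.3, -6.2, 5.4]
width: 0.009
gripper_force: 51.6
```

Call:
carry_out:
  moves:
    - {"offset": [0.0004, 0.0009, 0], "yaw": 0}
    - {"offset": [0, 0, 0], "yaw": 0}
    - {"offset": [0, 0, 0], "yaw": 0}

```text
time: 11.98
position: [0.6153, 0.0934, 0.0923]
eef_rot: [-0.0, 0.395, 0.919, -0.002]
force: [-4.8, -9.9, 5.9]
width: 0.0087
gripper_force: 51.8
```

Call:
carry_out:
  moves:
    - {"offset": [0, 0, 0], "yaw": 0.1}
    - {"offset": [0, 0, 0], "yaw": 0.1}
    - {"offset": [0, 0, 0], "yaw": 0.1}
    - {"offset": [0, 0, 0], "yaw": 0.1}
    - {"offset": [0, 0, 0], "yaw": 0.1}
    - {"offset": [0, 0, 0], "yaw": 0}
    - {"offset": [0, 0, 0], "yaw": 0}

```text
time: 12.57
position: [0.6151, 0.0933, 0.0924]
eef_rot: [-0.0, 0.61, 0.792, -0.002]
force: [-6.1, -10.6, 8.4]
width: 0.009
gripper_force: 51.9
```

```bash
python3 s.py
```

```text
{'position': [0.6151, 0.0933, 0.0924], 'force': [-6.1387, -10.5558, 8.4286], 'ft_torque': [-1.7801, 0.9505, -0.0663], 'width': 0.009, 'gripper_force': 51.863, 'qpos': [-0.038, 0.6286, 1.2842, -0.0037, 1.2314, -0.2946]}
```

Call:
carry_out:
  moves:
    - {"offset": [0, 0, 0], "yaw": 0.1}
    - {"offset": [0, 0, 0], "yaw": 0.1}
    - {"offset": [0, 0, 0], "yaw": 0.1}
    - {"offset": [0, 0, 0], "yaw": 0.1}
    - {"offset": [0, 0, 0], "yaw": 0.1}
    - {"offset": [0, 0, 0], "yaw": 0.05}
    - {"offset": [0, 0, 0], "yaw": 0.05}
    - {"offset": [0, 0, 0], "yaw": 0}
    - {"offset": [0, 0, 0], "yaw": 0}

```text
time: 13.32
position: [0.6148, 0.0934, 0.0923]
eef_rot: [0.0, 0.817, 0.577, -0.002]
force: [-7.0, -9.6, 8.3]
width: 0.0089
gripper_force: 52.0
```

```bash
python3 s.py
```

```text
{'position': [0.6148, 0.0934, 0.0923], 'force': [-6.9507, -9.6389, 8.2794], 'ft_torque': [-1.802, 1.2358, -0.0691], 'width': 0.0089, 'gripper_force': 51.9847, 'qpos': [-0.0379, 0.6285, 1.2845, -0.0038, 1.232, 0.3051]}
```

Call:
carry_out:
  moves:
    - {"offset": [0, 0, 0], "yaw": 0.04}
    - {"offset": [0, 0, 0], "yaw": 0.04}
    - {"offset": [0, 0, 0], "yaw": 0}
    - {"offset": [0, 0, 0], "yaw": 0}

```text
time: 13.65
position: [0.6148, 0.0934, 0.0924]
eef_rot: [0.001, 0.839, 0.544, -0.002]
force: [-7.4, -10.4, 7.8]
width: 0.0088
gripper_force: 54.8
```

```bash
python3 s.py
```

```text
{'position': [0.6148, 0.0934, 0.0924], 'force': [-7.3529, -10.4199, 7.8335], 'ft_torque': [-1.8337, 1.2647, 0.9736], 'width': 0.0088, 'gripper_force': 54.7946, 'qpos': [-0.0376, 0.6284, 1.2844, -0.0044, 1.232, 0.3834]}
```

The torque jumped to 0.97 N m, so the screw is on its hard stop. I'll ease the preload, open, lift and check.

Call:
carry_out:
  moves:
    - {"offset": [-0.0012, 0, 0], "yaw": -0.02}
    - {"offset": [-0.0012, 0, 0], "yaw": -0.02}
    - {"offset": [0, 0, 0], "yaw": 0}
    - {"offset": [0, 0, 0], "yaw": 0}

```text
time: 13.98
position: [0.6146, 0.0929, 0.0924]
eef_rot: [-0.0, 0.828, 0.561, -0.001]
force: [-3.7, -1.7, 6.2]
width: 0.0088
gripper_force: 51.7
```

```bash
python3 s.py
```

```text
{'position': [0.6146, 0.0929, 0.0924], 'force': [-3.7015, -1.6908, 6.1777], 'ft_torque': [-0.2865, 0.583, 0.1412], 'width': 0.0088, 'gripper_force': 51.6868, 'qpos': [-0.04, 0.6268, 1.2876, -0.0003, 1.2283, 0.3408]}
```

Call:
carry_out:
  moves:
    - {"offset": [0, 0, 0], "yaw": 0}
    - {"offset": [0, 0, 0], "yaw": 0}
    - {"offset": [0, 0, 0], "yaw": 0}
    - {"offset": [0, 0, 0], "yaw": 0}
  grip: 0.045

```text
time: 14.32
position: [0.6149, 0.0932, 0.0919]
eef_rot: [-0.0, 0.828, 0.56, -0.0]
force: [-0.3, 0.6, -0.5]
width: 0.0449
gripper_force: 0.0
```

Call:
carry_out:
  moves:
    - {"offset": [0, 0, -0.02], "yaw": 0}
    - {"offset": [0, 0, -0.03], "yaw": 0}
    - {"offset": [0, 0, -0.04], "yaw": 0}
    - {"offset": [0, 0, -0.04], "yaw": 0}
    - {"offset": [-0.04, 0, 0], "yaw": 0}
    - {"offset": [-0.04, 0, 0], "yaw": 0}
    - {"offset": [-0.04, 0, 0], "yaw": 0}
    - {"offset": [-0.04, 0, 0], "yaw": 0}
    - {"offset": [-0.04, 0, 0], "yaw": 0}
    - {"offset": [-0.04, 0, 0], "yaw": 0}
    - {"offset": [0, 0, 0], "yaw": 0}
    - {"offset": [0, 0, 0], "yaw": 0}

```text
time: 15.32
position: [0.5252, -0.1313, 0.2223]
eef_rot: [-0.0, 0.829, 0.559, 0.0]
force: [0.7, 0.4, -0.1]
width: 0.0451
gripper_force: 0.0
```

```bash
cat > e.py <<'E'
from h import *
im={c:arm.camera(c).copy() for c in('scene','top')}
b=np.load('bed.npy')
cv2.imwrite('pics/e1.png',np.hstack([cv2.resize(im['scene'][150:280,190:320],(400,400),interpolation=2),cv2.resize(im['top'][110:240,160:290],(400,400),interpolation=2)])[:,:,::-1])
s=softred(im['top']); bw=R(b[2])@[.026,.05,0]+[b[0],b[1],.1]
def f(q):
    o,m=model('top',[q[0],q[1],.1,q[2]]); return ((s[o[1]:o[1]+40,o[0]:o[0]+40]-m)**2)[8:32,8:32].sum()
r=min((minimize(f,[bw[0],bw[1],a],method='Nelder-Mead',options=dict(initial_simplex=np.array([bw[0],bw[1],a])+np.vstack([np.zeros(3),np.diag([.005,.005,.15])]))) for a in(-.6,-.43,-.25)),key=lambda r:r.fun)
print(r.x.round(4),r.fun, 'bed', ((np.r_[r.x[:2],.1]-[b[0],b[1],.018])@R(b[2])).round(4),'rel yaw',r.x[2]-b[2])
E
python3 e.py; python3 s.py
```

```text
[ 0.6148  0.0936 -0.4156] 5.927296561727565 bed [0.0249 0.0497 0.082 ] rel yaw -0.02432610264827928
{'position': [0.526, -0.1292, 0.2223], 'force': [0.7595, 0.4925, 0.6813], 'ft_torque': [0.0224, 0.0069, 0.056], 'width': 0.0452, 'gripper_force': 0.0, 'qpos': [-0.4597, 0.3727, 1.337, 0.0004, 1.4321, -0.0789]}
```

View pics/e1.png

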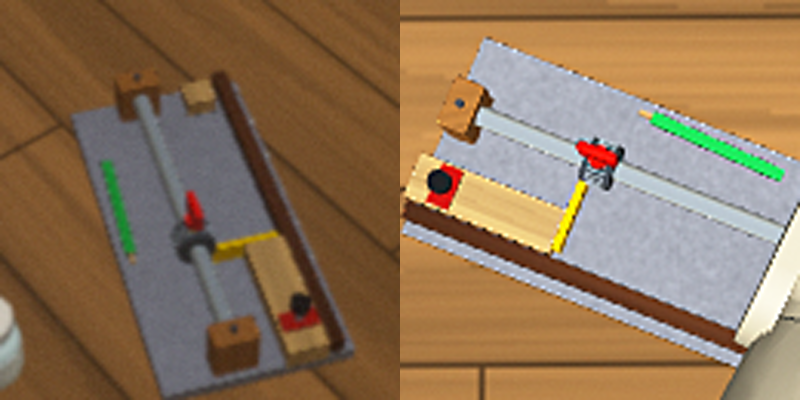

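Both views show the finger against the batten end and the bar back at or slightly past its starting angle, so it is tight. The pencil and offcut haven't moved.

```bash
python3 -c "
from station import arm
print(arm.hand_in())"
```

```text
the job is handed in; nothing more can be done
None
```

The job is handed in: the screw was loosened, the collar slid until its yellow finger touched the batten, and the screw was turned tight to its stop and released. It took about 15 s; the offcut and pencil did not move, and the arm did not go near the mallet or screwdriver.

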